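# Festival lanterns out of their tubes and onto the rail

### The job

Put up the New Year lanterns: with the orange-handled hook tool, catch each stored lantern by its wire loop and draw it out of its storage tube (do not reach into a tube for it with the fingers), and hang every lantern by its loop on the display rail, one to a hook, hanging straight and let go. When all are out of the tubes, put the hook tool back upright in its fork, and leave the bottle, the carton and the mandarin where they are.

Things in the scene. Friction and masses are not known exactly. Their poses are not given: they have to be found in the camera images.
- lantern_cream_eye (a point): cream toy lantern, 120 g: flat-bottomed drum 58 mm across, 46 mm tall, with a rigid 5 mm wire loop on top. This point: underside of the wire at the loop's peak, 84 mm above the lantern's underside, 38 mm above the drum. z up the lantern; the loop lies in the y-z plane, so x passes through it. Opening 33 mm wide; the wire falls 6 mm from the peak to each shoulder
- lantern_cream_tab (a point): centre of that lantern's flat white finger tab, in the same axes: 8 mm thick (x), 20 mm wide (y), 31 mm tall; it stands on the loop's peak, its lower end 4 mm above the eye point, its centre 20 mm above it, on the lantern's axis
- lantern_red_eye (a point): red toy lantern, 120 g: flat-bottomed drum 58 mm across, 46 mm tall, with a rigid 5 mm wire loop on top. This point: underside of the wire at the loop's peak, 84 mm above the lantern's underside, 38 mm above the drum. z up the lantern; the loop lies in the y-z plane, so x passes through it. Opening 33 mm wide; the wire falls 6 mm from the peak to each shoulder
- lantern_red_tab (a point): centre of that lantern's flat white finger tab, in the same axes: 8 mm thick (x), 20 mm wide (y), 31 mm tall; it stands on the loop's peak, its lower end 4 mm above the eye point, its centre 20 mm above it, on the lantern's axis
- lantern_blue_eye (a point): blue toy lantern, 120 g: flat-bottomed drum 58 mm across, 46 mm tall, with a rigid 5 mm wire loop on top. This point: underside of the wire at the loop's peak, 84 mm above the lantern's underside, 38 mm above the drum. z up the lantern; the loop lies in the y-z plane, so x passes through it. Opening 33 mm wide; the wire falls 6 mm from the peak to each shoulder
- lantern_blue_tab (a point): centre of that lantern's flat white finger tab, in the same axes: 8 mm thick (x), 20 mm wide (y), 31 mm tall; it stands on the loop's peak, its lower end 4 mm above the eye point, its centre 20 mm above it, on the lantern's axis
- tube1_mouth (a point): centre of the mouth of an upright storage tube that is fixed to the table: brown, 145 mm tall, 80 mm outside, bore 72 mm, inner floor 5 mm above the table. A stored lantern stands on that floor, up to 7 mm off-centre and turned at any angle; the tube may also be empty
- tube2_mouth (a point): centre of the mouth of an upright storage tube that is fixed to the table: brown, 145 mm tall, 80 mm outside, bore 72 mm, inner floor 5 mm above the table. A stored lantern stands on that floor, up to 7 mm off-centre and turned at any angle; the tube may also be empty
- tube3_mouth (a point): centre of the mouth of an upright storage tube that is fixed to the table: brown, 145 mm tall, 80 mm outside, bore 72 mm, inner floor 5 mm above the table. A stored lantern stands on that floor, up to 7 mm off-centre and turned at any angle; the tube may also be empty
- peg1_seat (a point): seat of a brass hook of the fixed display rail (three hooks, 120 mm apart): top of its 7 mm rod where a loop rests, 200 mm above the table. The hook points along -x of this frame: the seat is level for 10 mm either way, then the end rises to 16 mm above the seat's level, ending 34 mm out. Along +x the rod climbs gently to the rail bar, 46 mm away
- peg2_seat (a point): seat of a brass hook of the fixed display rail (three hooks, 120 mm apart): top of its 7 mm rod where a loop rests, 200 mm above the table. The hook points along -x of this frame: the seat is level for 10 mm either way, then the end rises to 16 mm above the seat's level, ending 34 mm out. Along +x the rod climbs gently to the rail bar, 46 mm away
- peg3_seat (a point): seat of a brass hook of the fixed display rail (three hooks, 120 mm apart): top of its 7 mm rod where a loop rests, 200 mm above the table. The hook points along -x of this frame: the seat is level for 10 mm either way, then the end rises to 16 mm above the seat's level, ending 34 mm out. Along +x the rod climbs gently to the rail bar, 46 mm away
- rail_bar (a point): middle of the top of the dark wooden rail bar: 18 mm thick (x), 400 mm long (y), 22 mm high, on two 22 mm posts 190 mm either side; seats lie 55 mm along -x of it
- fork_seat (a point): rest of the hook tool: fixed grey stand with two level steel prongs, tops 120 mm above the table, 16 mm slot between. This point: mid-slot, level with the tops, where the tool's shaft hangs. The slot runs along x, open towards -x (prongs end 35 mm out); the column is 44 mm along +x, no higher than the prongs
- tool_grip (a point): hook tool, 120 g: orange handle 20 x 20 mm square, 60 mm tall, upright in the fork. This point: the handle's centre. Below the handle a 40 x 40 x 5 mm steel collar, its underside 35 mm below this point. z up along the shaft, x and y square to the handle's faces; the hook points towards -x, along the fork's slot
- tool_collar (a point): centre of the underside of the hook tool's collar, which rests on the prongs of the fork, in the tool's axes
- tool_hook (a point): seat of the hook at the foot of the tool's 5 mm shaft, tool axes: where a hooked wire lies, 89.5 mm below the collar's underside, 10.5 mm from the shaft's axis along -x. The foot bar is 5 mm thick (underside 5 mm lower); the upturned tip (5 mm wire) is centred 8.5 mm farther along -x, its top 11 mm above this point
- sake_center (a point): bystander: white sake bottle, 44 mm across, 130 mm tall; this point is its centre
- carton_center (a point): bystander: red carton 70 x 100 x 130 mm; this point is its centre
- mikan_center (a point): bystander: mandarin orange, 66 mm across, 49 mm tall; this point is its centre
There are look-alikes about, which are no part of the job. What is shaped like the part that bears lantern_blue_eye but pink or turquoise is not meant.

How it is judged:
By the outcome, as a careful person would: the job done as asked, in the order asked, and still so for the second after the job is handed in, with the robot touching nothing.
Of lantern_cream, lantern_red, lantern_blue only 2 to 3 are there at a start; the rules pass over those that are not, and their reading is None.
At some moment in a run one of lantern_cream, lantern_red, lantern_blue may be knocked a few centimetres aside while the robot is not near it.
It also fails if it takes over 210 s, if anything falls off the work surface, if the arm or the gripper's body presses on something with over 40 N, if the wrist force passes 120 N, or if a joint passes its speed limit or range.

### The arm

A 6-joint arm with a two-finger parallel gripper is mounted at the origin on the work surface. World frame = base frame: x ahead of the robot, y to its left, z up, the work surface at z = 0. Lengths are in mm, angles in rad, forces in N, time in s.
With the tool pointing down it reaches from about 350 to 850 mm from the base axis. Payload 8.1 kg.
Tool frame: the origin (TCP) lies at the very end of the fingers, on their centre line; the grasp point (between the pads) lies 19 mm behind it; z points along the fingers, y is the line along which they close (so a half turn about z gives the same grasp; the last joint's range is limited). The gripper opens to 85 mm and grips with 20 to 120 N. Pads are 22 mm wide; open, the fingers measure 114 mm over their backs; the gripper's body (76 mm by 85 mm) begins 54 mm behind the grasp point. The pads swing forward as they close: fully open they stand 13 mm farther back than shut.
Start: joints at [-1.32, 0.13, 1.488, -0, 1.523, -0.085], TCP at [197.735, -566.486, 231.292] pointing down, gripper open.
Joint ranges: [-2.96, 2.96], [-0.89, 2.26], [0.02, 2.5], [-1.34, 4.48], [0, 2.73], [-2.66, 2.66]. Speed limits (rad/s): [2.39, 2.39, 2.79, 3.14, 3.14, 3.14].

### API

Orientations are given as a rotation vector (axis times angle).
In Python, from bench import bot gives the robot as it stands.
- The arm moves only by the tool apply_moves, never from a script. Its argument "deltas" is a list of rows, each a list of 4 numbers: the shift along the world's x, y, z in cm, then the turn about the world's z in degrees. In form: [[x, y, z, twist], ...]. A call has 1 to 20 rows; each row is the pose to reach, as a shift and turn from the pose commanded when the call began; what a row does not reach only later rows make up. A row lasts 1/10 s, in which the tool goes at most 50 mm and 8.59 degrees, less where a joint would pass 70% of its speed; a pose out of reach is approached as far as the arm can. A call with a gripper value outside its range is refused whole. "gripper" is the finger opening in cm, from 0 to 8.54, set as the call begins (left out, the last holds). The fingers move at their own pace and stop on an object; "force" is the grip in N (left out, the last holds). Time passes only in rows, so rows that repeat a pose let the fingers close. It gives the time, the measured TCP pose, the force, the opening and the grip force at its end, in the units of the state.
- bot.observe(): the state, without advancing time (a new reading comes with each control period).
- bot.camera(name): name is "scene" or "top"; returns a dict with "img" (384x512x3 uint8, red, green, blue), "z_map" (384x512 float32, mm along the optical axis (not along the pixel's ray), 0 where there is no reading), "fovy" (degrees; the focal length in pixels is half the picture's height over the tangent of half this angle, whatever the lens; pixels are square), "cx", "cy" (the principal point, pixels), "k1" (the pictures are not rectified: a ray, as slopes to the right and down, at radius r is drawn at 1 + k1 r^2 times it, then the intrinsics apply), "eye" and "rotation" of the camera in the world. Camera axes: x right, y down, z forward; pixel columns grow to the right and rows downward; lengths in mm; the calibration is good to about 2 mm. A picture is of the moment at which its call begins.
- bot.sign_off(): hands the job in; it is judged then, once.
Trained networks look in a picture, given as the dict that the camera call returned (one of the last four; its "shot" number tells which), for a name from the list of things; names that differ only in an ending like _2 or _b are one class to them, and where a whole thing is asked for, a point or a joint stands for the part that bears it (a point fixed in the world has none). Each returns a list of dicts, best first, with "score" (0 to 1); they miss things now and then, are a little off and sometimes report something else, mostly with a low value. They report only what shows in the picture. A call takes as long as a camera call. They do not tell look-alikes from the thing itself.
- bot.boxes_of(name, picture): "box" ([left, top, width, height] in pixels, round what is visible of it).
The state is a dict: "time": time; "joint_positions": joint angles; "joint_vel": joint speeds; "joint_torque": joint torques, N m; "eef_pos": TCP position; "tcp_rot": TCP orientation; "wrist_force": force on the tool from outside, world axes, zero at the start; "wrist_torque": the same for the moment, N m; "opening": opening from 0.0 (shut) to 1.0 (fully open); "gripper_force": force on a finger pad.
Only numpy, scipy, OpenCV 4.12 (cv2) and the standard library are available. Lean on these libraries where they do the work, as an engineer would, in place of code of your own. Each camera call takes 0.05 s, during which the arm holds its last target. There are 200 camera calls.

## Working session

There is one attempt and no reset: what is moved stays moved. The work goes in short steps, Python scripts to look and compute and a tool call to move; the robot and the scene stay as the last step left them, time stands still between calls to the robot, and variables do not carry over. Pictures are saved under pics/ and viewed, at most 14 in all, crops included, and the job is handed in when it is done.

Besides the shell and the picture viewer there is one more tool, called after "Request:" by a JSON object that holds its "fn" and its "kwargs", one argument or row to a line. apply_moves: Moves the arm, as the interface text tells. Its arguments: {"type":"object","properties":{"deltas":{"type":"array","items":{"type":"array","items":{"type":"number"}}},"gripper":{"type":"number"},"force":{"type":"number"}},"required":["deltas"]}

```bash
mkdir -p pics; ls
cat > h.py <<'E'
import numpy as np, cv2, sys
sys.path.insert(0,'.')
from bench import bot
def K(c):
    f=c["img"].shape[0]/2/np.tan(np.radians(c["fovy"])/2)
    return f
def px2w(c,u,v,z=None,h=None):
    """pixel -> world, by depth (median 3x3), or by z given, or plane height h"""
    f=K(c); xd,yd=(u-c["cx"])/f,(v-c["cy"])/f
    x,y=xd,yd
    for _ in range(20):
        s=1+c["k1"]*(x*x+y*y); x,y=xd/s,yd/s
    R=np.array(c["rotation"]);e=np.array(c["eye"])
    if R.shape!=(3,3): R=cv2.Rodrigues(R)[0]
    d=R@np.array([x,y,1])
    if h is not None: return e+d*(h-e[2])/d[2]
    if z is None:
        p=c["z_map"][max(0,int(v)-1):int(v)+2,max(0,int(u)-1):int(u)+2]; p=p[p>0]
        z=np.median(p) if len(p) else np.nan
    return e+d*z
def cloud(c):
    f=K(c);H,W=c["z_map"].shape
    v,u=np.mgrid[:H,:W]; xd,yd=(u-c["cx"])/f,(v-c["cy"])/f;x,y=xd,yd
    for _ in range(20):
        s=1+c["k1"]*(x*x+y*y); x,y=xd/s,yd/s
    R=np.array(c["rotation"])
    if R.shape!=(3,3): R=cv2.Rodrigues(R)[0]
    P=np.stack([x,y,np.ones_like(x)],-1)*c["z_map"][...,None]
    P=P@R.T+np.array(c["eye"]); P[c["z_map"]<=0]=np.nan
    return P
def w2px(c,p):
    R=np.array(c["rotation"])
    if R.shape!=(3,3): R=cv2.Rodrigues(R)[0]
    q=R.T@(np.array(p)-c["eye"]); x,y=q[:2]/q[2]; s=1+c["k1"]*(x*x+y*y)
    return np.array([c["cx"]+K(c)*x*s,c["cy"]+K(c)*y*s])
def save(c,n,box=None,k=1):
    im=c["img"]
    if box: im=im[box[1]:box[3],box[0]:box[2]]
    im=cv2.resize(im,None,fx=k,fy=k,interpolation=cv2.INTER_CUBIC)
    cv2.imwrite(f'pics/{n}.png',im[...,::-1])
E
python3 - <<'E'
from h import *
names="lantern_cream_eye lantern_cream_tab lantern_red_eye lantern_red_tab lantern_blue_eye lantern_blue_tab tube1_mouth peg1_seat rail_bar fork_seat tool_grip tool_collar tool_hook sake_center carton_center mikan_center".split()
for n in("top","scene"):
    c=bot.camera(n); save(c,n+'0',k=1.5)
    print(n,c["fovy"],c["cx"],c["cy"],c["k1"],c["eye"],np.round(c["rotation"],3).tolist())
    for m in names:
        try: r=bot.boxes_of(m,c)
        except Exception as e: print(m,e); continue
        for d in r[:4]:
            b=d["box"]; print(m,round(d["score"],2),np.round(b).tolist(),np.round(px2w(c,b[0]+b[2]/2,b[1]+b[3]/2)).tolist())
print(bot.observe())
E
```

```text
pics
top 52.849316856373335 247.02365504689973 187.8760628511481 0.016726024171466587 [ 324.14712026   22.58960725 1161.97111921] [-2.146, 2.151, -0.162]
lantern_cream_eye 0.43 [144.0, 151.0, 11.0, 10.0] [568.0, 287.0, 110.0]
lantern_cream_tab 0.63 [98.0, 154.0, 25.0, 20.0] [550.0, 400.0, 91.0]
lantern_cream_tab 0.6 [140.0, 152.0, 20.0, 11.0] [569.0, 290.0, 93.0]
lantern_red_eye 0.8 [178.0, 194.0, 21.0, 19.0] [441.0, 185.0, 53.0]
lantern_red_tab 0.61 [178.0, 194.0, 21.0, 15.0] [447.0, 184.0, 55.0]
lantern_blue_eye 0.78 [139.0, 226.0, 22.0, 21.0] [348.0, 293.0, 47.0]
lantern_blue_eye 0.71 [113.0, 256.0, 26.0, 20.0] [267.0, 359.0, 47.0]
lantern_blue_eye 0.52 [124.0, 191.0, 17.0, 18.0] [446.0, 330.0, 103.0]
lantern_blue_tab 0.97 [113.0, 260.0, 28.0, 18.0] [257.0, 357.0, 45.0]
lantern_blue_tab 0.91 [137.0, 224.0, 26.0, 21.0] [353.0, 293.0, 48.0]
lantern_blue_tab 0.57 [125.0, 193.0, 16.0, 16.0] [444.0, 330.0, 102.0]
tube1_mouth 0.97 [165.0, 185.0, 39.0, 34.0] [437.0, 185.0, 124.0]
peg1_seat 0.69 [216.0, 103.0, 154.0, 68.0] [653.0, -129.0, 1.0]
rail_bar 0.75 [218.0, 104.0, 155.0, 71.0] [64
[... 2559 characters left out ...]
me': 1.7, 'joint_positions': array([-1.32040759e+00,  1.30390028e-01,  1.48819262e+00, -8.89287044e-06,
        1.52297577e+00, -8.54099109e-02]), 'joint_vel': array([-0.0005213 ,  0.00048059,  0.00018833, -0.00097413,  0.00081074,
       -0.00089992]), 'joint_torque': array([ 4.47202856e-04, -5.69303834e+01, -5.00853217e+01, -2.38019584e-04,
        1.38401909e-03, -1.96007289e-05]), 'eef_pos': array([ 197.73066037, -566.50078589,  231.3022408 ]), 'tcp_rot': array([ 3.09738107e+00,  5.24991359e-01, -9.47370747e-06]), 'wrist_force': array([0.77248452, 0.13090636, 0.28146272]), 'wrist_torque': array([-0.00564327, -0.03056195,  0.03364305]), 'gripper_force': 0.0, 'opening': 0.9995862785019772}
```

Run:
```python
import cv2
a=cv2.imread('pics/top0.png');print(a.shape)
b=cv2.resize(a[130:450,130:630],(800,512),interpolation=cv2.INTER_CUBIC);cv2.imwrite('pics/top0b.png',b)
```

```text
(576, 768, 3)
```

View pics/top0b.png

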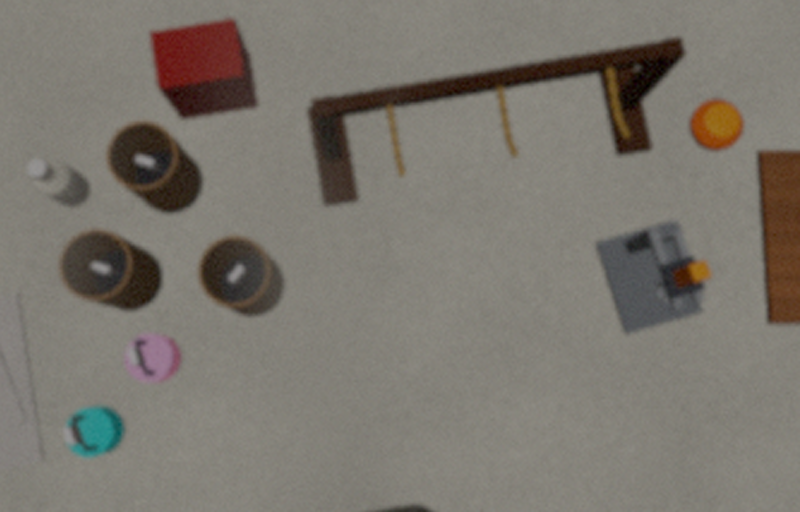

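View pics/scene0.png

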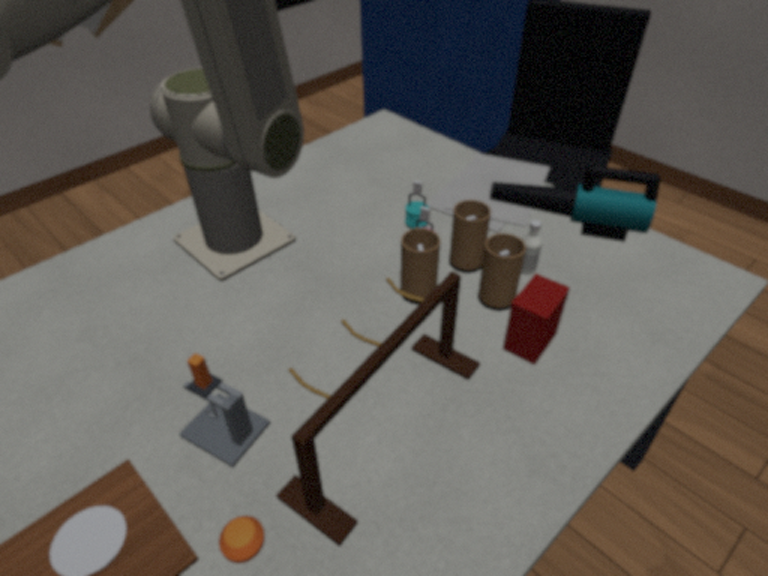

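```bash
cat >> h.py <<'E'
def blob(c,box,test,h):
    x0,y0,x1,y1=box; im=c["img"][y0:y1,x0:x1].astype(float)
    m=test(im); n,l,s,_=cv2.connectedComponentsWithStats(m.astype(np.uint8))
    if n<2: return None
    k=1+np.argmax(s[1:,4]); v,u=np.nonzero(l==k)
    P=np.array([px2w(c,a+x0,b+y0,h=h)[:2] for a,b in zip(u,v)])
    D=np.array([px2w(c,a+x0,b+y0) for a,b in zip(u,v)])
    mu=P.mean(0); w,V=np.linalg.eigh(np.cov(P.T)); a=np.degrees(np.arctan2(V[1,1],V[0,1]))%180
    return dict(n=len(u),px=[u.mean()+x0,v.mean()+y0],mu=mu.round(1),ang=round(a,1),sd=np.sqrt(w).round(1),z=np.round(np.nanpercentile(D[:,2],[10,50,90])))
white=lambda im:(im.min(2)>110)&(im.max(2)-im.min(2)<60)
orange=lambda im:(im[...,0]>150)&(im[...,0]-im[...,2]>70)
E
python3 - <<'E'
from h import *
t=bot.camera("top");s=bot.camera("scene")
# tool/fork crop, tubes crop
def crop(c,b,k): x0,y0,x1,y1=b; return cv2.resize(c["img"][y0:y1,x0:x1],None,fx=k,fy=k,interpolation=cv2.INTER_CUBIC)
A=[crop(t,(325,165,385,225),6.5),crop(s,(110,225,170,285),6.5)]
im=np.hstack(A)
B=[crop(t,(90,140,210,230),3.25),crop(s,(240,120,360,210),3.25)]
im=np.vstack([im[:300],np.hstack(B)[:,:im.shape[1]]]) ; print(im.shape)
cv2.imwrite('pics/c1.png',im[...,::-1])
for nm,b in dict(t1=(167,184,205,222),t2=(122,180,165,222),t3=(138,135,172,165)).items():
    print(nm,blob(t,b,white,124))
print('tool',blob(t,(355,180,385,220),orange,170))
print('toolS',blob(s,(115,225,155,275),orange,160))
P=cloud(t);m=(P[...,2]>175)&(P[...,2]<195)&(P[...,1]<-250)&(P[...,0]>380)&(P[...,0]<500)
print('tooltop',m.sum(),np.nanmedian(P[m],0))
P=cloud(s);m=(P[...,2]>176)&(P[...,2]<195)&(P[...,1]<-250)&(P[...,0]>380)&(P[...,0]<500)
print('tooltopS',m.sum(),np.nanmedian(P[m],0))
for n,c in(("t",t),("s",s)):
    P=cloud(c);r=P[(P[...,2]>205)&(P[...,0]>480)&(P[...,0]<800)&(abs(P[...,1]+100)<250)]
    if len(r)>20:
        q=r[:,:2]; (cx,cy),(w,h),a=cv2.minAreaRect(q.astype(np.float32)); vx,vy,x0,y0=cv2.fitLine(q.astype(np.float32),cv2.DIST_HUBER,0,.01,.01).ravel()
        print(n,'bar',cx,cy,w,h,a,'z',np.percentile(r[:,2],[5,50,95]),np.degrees(np.arctan2(vy,vx)),x0,y0)
E
```

```text
(592, 780, 3)
t1 {'n': 364, 'px': [np.float64(178.42307692307693), np.float64(209.66483516483515)], 'mu': array([417.6, 201.5]), 'ang': np.float64(40.3), 'sd': array([23.5, 40.5]), 'z': array([-0.,  1.,  2.])}
t2 {'n': 881, 'px': [np.float64(150.01929625425652), np.float64(201.41203178206584)], 'mu': array([440.2, 278.3]), 'ang': np.float64(166.1), 'sd': array([30.6, 40.5]), 'z': array([-1.,  1.,  2.])}
t3 {'n': 247, 'px': [np.float64(161.85829959514172), np.float64(141.67611336032388)], 'mu': array([605.6, 251.3]), 'ang': np.float64(62.7), 'sd': array([10.7, 26.2]), 'z': array([0., 1., 2.])}
tool {'n': 15, 'px': [np.float64(378.46666666666664), np.float64(198.86666666666667)], 'mu': array([ 440.3, -322.5]), 'ang': np.float64(161.3), 'sd': array([3.6, 4. ]), 'z': array([185., 186., 186.])}
toolS None
tooltop 71 [ 438.16661785 -313.81308236  185.14070442]
tooltopS 87 [ 439.81115598 -317.25537385  184.9158282 ]
t bar 604.5886840820312 -110.24049377441406 99.12071990966797 399.0783386230469 9.678491592407227 z [207.08532894 215.55410428 218.80476124] -80.26237 639.9454 -103.64389
s bar 603.557373046875 -111.67376708984375 98.02851104736328 399.90081787109375 9.786372184753418 z [206.34864314 214.85095265 216.96556351] -80.105835 647.7606 -133.74135
```

View pics/c1.png

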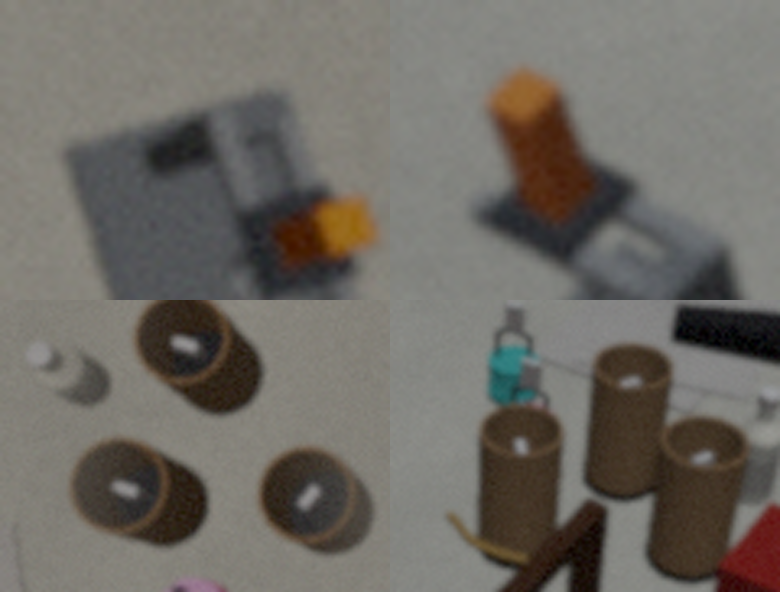

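```bash
cat >> h.py <<'E'
def rect(P,lo,hi,xc,yc,r):
    m=(P[...,2]>lo)&(P[...,2]<hi)&(np.hypot(P[...,0]-xc,P[...,1]-yc)<r)
    q=P[m]
    if len(q)<5: return len(q)
    (x,y),(w,h),a=cv2.minAreaRect(q[:,:2].astype(np.float32))
    mu=q.mean(0); ev,V=np.linalg.eigh(np.cov(q[:,:2].T))
    return [len(q)]+np.round([x,y,w,h,a],1).tolist()+['mean',mu.round(1).tolist(),'long ang',round(float(np.degrees(np.arctan2(V[1,1],V[0,1]))%180),1)]
E
python3 - <<'E'
from h import *
for n in("top","scene"):
    c=bot.camera(n);P=cloud(c)
    print(n,'handle',rect(P,181,192,439,-315,40)); print(' collar',rect(P,119,131,439,-315,40)); print(' plate',rect(P,5,25,450,-312,110))
    print(' prong/col',rect(P,112,123.5,460,-312,70))
    for nm,(x,y) in dict(A=(437,185),B=(446,330),C=(569,285)).items():
        print(nm,'rim',rect(P,139,152,x,y,60),'\n  tab',rect(P,118,130,x,y,28))
E
```

```text
top handle [61, 438.7, -316.0, 19.9, 19.3, 12.1, 'mean', [438.6, -315.7, 186.1], 'long ang', 34.5]
 collar [226, 442.1, -315.0, 70.4, 39.7, 18.1, 'mean', [440.5, -312.7, 124.6], 'long ang', 17.4]
 plate [1032, 445.1, -310.1, 207.9, 203.3, 45.4, 'mean', [442.3, -301.9, 12.1], 'long ang', 29.8]
 prong/col [217, 453.9, -311.4, 95.0, 37.2, 14.3, 'mean', [464.6, -307.8, 120.0], 'long ang', 13.6]
A rim [156, 444.3, 183.7, 77.8, 81.4, 16.8, 'mean', [443.4, 183.7, 145.1], 'long ang', 74.3] 
  tab [25, 443.8, 186.9, 8.1, 18.8, 50.6, 'mean', [443.9, 186.4, 124.7], 'long ang', 137.5]
B rim [165, 451.4, 337.4, 78.1, 77.7, 25.8, 'mean', [451.9, 337.6, 144.7], 'long ang', 71.2] 
  tab [23, 450.7, 337.8, 20.4, 7.6, 71.3, 'mean', [450.8, 337.5, 124.5], 'long ang', 70.8]
C rim [164, 574.5, 290.2, 78.2, 78.1, 1.7, 'mean', [575.1, 290.7, 145.1], 'long ang', 47.1] 
  tab [27, 573.7, 293.1, 19.6, 7.4, 75.5, 'mean', [573.5, 292.6, 124.1], 'long ang', 72.3]
scene handle [69, 438.7, -316.3, 19.3, 19.9, 19.2, 'mean', [438.7, -317.1, 185.4], 'long ang', 81.6]
 collar [232, 440.6, -315.5, 73.3, 39.6, 18.9, 'mean', [448.8, -316.7, 124.3], 'long ang', 40.7]
 plate [1166, 449.6, -306.4, 197.5, 138.6, 2.6, 'mean', [458.2, -324.8, 12.6], 'long ang', 27.3]
 prong/col [268, 451.9, -311.6, 96.0, 39.4, 16.5, 'mean', [473.2, -308.7, 119.6], 'long ang', 26.0]
A rim [141, 440.8, 182.4, 77.3, 83.2, 71.0, 'mean', [442.4, 181.0, 143.6], 'long ang', 134.1] 
  tab [12, 439.5, 184.8, 7.2, 22.1, 52.9, 'mean', [440.1, 184.0, 124.1], 'long ang', 149.4]
B rim [118, 450.2, 333.9, 77.6, 80.1, 8.4, 'mean', [450.0, 335.2, 143.4], 'long ang', 128.9] 
  tab [14, 449.8, 337.8, 20.7, 8.9, 81.4, 'mean', [449.8, 336.6, 123.5], 'long ang', 79.3]
C rim [145, 572.3, 286.5, 76.4, 79.8, 36.9, 'mean', [574.7, 285.2, 143.1], 'long ang', 127.1] 
  tab [21, 571.2, 289.1, 21.9, 10.2, 68.8, 'mean', [571.6, 289.8, 122.5], 'long ang', 74.8]
```

Request:
{"fn": "apply_moves", "kwargs": {
  "deltas": [
    [24.1,25.05,0,-2.7],
    [24.1,25.05,0,-2.7],
    [24.1,25.05,0,-2.7],
    [24.1,25.05,0,-2.7],
    [24.1,25.05,0,-2.7],
    [24.1,25.05,0,-2.7],
    [24.1,25.05,0,-2.7],
    [24.1,25.05,0,-2.7],
    [24.1,25.05,0,-2.7],
    [24.1,25.05,0,-2.7],
    [24.1,25.05,-3,-2.7],
    [24.1,25.05,-6,-2.7],
    [24.1,25.05,-9.3,-2.7],
    [24.1,25.05,-9.3,-2.7],
    [24.1,25.05,-9.3,-2.7]
  ],
  "gripper": 6,
  "force": 60
}}

```text
time: 3.4
eef_pos: [437.6, -316.7, 138.4]
tcp_rot: [-3.108, -0.449, 0.002]
wrist_force: [0.6, 0.3, -0.0]
opening: 0.702
gripper_force: 0.0
```

Request:
{"fn": "apply_moves", "kwargs": {
  "deltas": [
    [0.1,0.05,0,0],
    [0.1,0.05,0,0],
    [0.1,0.05,0,0],
    [0.1,0.05,0,0],
    [0.1,0.05,0,0],
    [0.1,0.05,0,0]
  ],
  "gripper": 1
}}

```text
time: 4.0
eef_pos: [440.7, -316.3, 140.3]
tcp_rot: [3.106, 0.452, 0.003]
wrist_force: [-2.3, 1.3, 6.5]
opening: 0.227
gripper_force: 59.4
```

Request:
{"fn": "apply_moves", "kwargs": {
  "deltas": [
    [0,0,1,0],
    [0,0,3,0],
    [0,0,6,0],
    [0,0,9,0],
    [0,0,12,0],
    [0,0,15,0],
    [0,0,18,0],
    [0,0,18,0],
    [0,0,18,0],
    [0,0,18,0],
    [0,0,18,0]
  ]
}}

```text
time: 5.1
eef_pos: [439.2, -315.0, 316.6]
tcp_rot: [-3.107, -0.452, 0.003]
wrist_force: [-0.0, 0.3, -1.5]
opening: 0.227
gripper_force: 58.9
```

Run:
```python
from h import *
o=bot.observe();e=o["eef_pos"];print(e,o["tcp_rot"],o["wrist_force"])
s=bot.camera("scene"); u,v=w2px(s,e).astype(int);print(u,v)
save(s,'tool1',(max(0,u-60),max(0,v-40),u+60,v+70),5)
P=cloud(s); x,y,z=e
for lo in range(0,-120,-12):
    m=(P[...,2]>z+lo-12)&(P[...,2]<z+lo)&(np.hypot(P[...,0]-x,P[...,1]-y)<45)
    q=P[m]
    if len(q): print(lo,len(q),q.mean(0).round(1),q.min(0).round(1),q.max(0).round(1))
```

```text
[ 439.18304487 -314.97497156  316.57924797] [-3.10669744e+00 -4.51609556e-01  2.96592245e-03] [-2.68033001e-04  3.44420171e-01 -1.51256414e+00]
116 197
0 42 [ 445.6 -314.8  310.5] [ 437.6 -328.2  304.6] [ 458.8 -304.7  316.5]
-12 195 [ 443.5 -319.3  301.4] [ 418.9 -341.7  295.8] [ 461.7 -291.3  304.3]
-36 6 [ 437.3 -316.5  273.1] [ 435.9 -317.9  269.5] [ 438.6 -314.4  275.6]
-48 11 [ 437.1 -315.8  262.6] [ 434.7 -318.1  256.8] [ 439.1 -312.9  268.4]
-60 9 [ 436.4 -316.2  250.4] [ 433.2 -318.   245.8] [ 437.6 -313.8  255.2]
-72 9 [ 437.7 -316.2  239.6] [ 434.5 -317.5  235. ] [ 440.  -314.   244.4]
-84 9 [ 436.6 -315.8  226.6] [ 434.  -317.5  223.2] [ 438.8 -313.5  232. ]
-96 17 [ 426.8 -318.9  214.3] [ 416.2 -322.8  208.6] [ 437.5 -313.3  219.1]
-108 14 [ 426.5 -318.6  207.4] [ 418.5 -321.3  204.8] [ 437.3 -314.   208.5]
```

View pics/tool1.png

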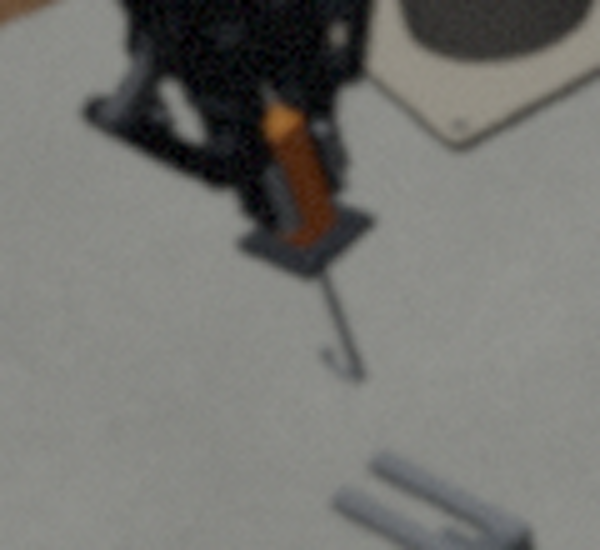

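Request:
{"fn": "apply_moves", "kwargs": {
  "deltas": [
    [0,4,0,8],
    [0,8,0,16],
    [0,12,0,24],
    [0,16,0,32],
    [0,20,0,40],
    [0,24,0,48],
    [0,28,0,56],
    [0,31,0,64],
    [0,34,0,72],
    [0,37,0,80],
    [0,40,0,88],
    [0,42,0,96],
    [0,42,0,104],
    [0,42,0,110],
    [0,42,0,110]
  ]
}}

```text
time: 6.65
eef_pos: [439.3, 104.7, 317.4]
tcp_rot: [-1.409, -2.806, 0.001]
wrist_force: [0.3, -1.2, -1.1]
opening: 0.224
gripper_force: 59.1
```

Request:
{"fn": "apply_moves", "kwargs": {
  "deltas": [
    [-0.2,1,0,8],
    [-0.5,2,0,16],
    [-0.8,3,0,24],
    [-1.2,4,0,32],
    [-1.5,5,0,40],
    [-1.7,5.9,0,48],
    [-1.7,5.9,0,56],
    [-1.7,5.9,0,64],
    [-1.7,5.9,0,72],
    [-1.7,5.9,0,80],
    [-1.7,5.9,0,88],
    [-1.7,5.9,0,96],
    [-1.7,5.9,0,103.5],
    [-1.7,5.9,0,103.5],
    [-1.7,5.9,0,103.5],
    [-1.7,5.9,0,103.5],
    [-1.7,5.9,0,103.5]
  ]
}}

```text
time: 8.35
eef_pos: [422.7, 163.5, 318.2]
tcp_rot: [1.325, -2.848, -0.0]
wrist_force: [-0.2, -0.2, -1.5]
opening: 0.225
gripper_force: 59.1
```

```bash
cat >> h.py <<'E'
def shaft(c,tcp,lo=-95,hi=-35,r=30):
    P=cloud(c);x,y,z=tcp
    m=(P[...,2]>z+lo)&(P[...,2]<z+hi)&(np.hypot(P[...,0]-x,P[...,1]-y)<r);q=P[m]
    return len(q),(np.median(q,0).round(1) if len(q) else None)
E
python3 - <<'E'
from h import *
e=bot.observe()["eef_pos"]
for n in("top","scene"):
    c=bot.camera(n);P=cloud(c)
    print(n,shaft(c,e),'hook',shaft(c,e,-116,-97)); print(rect(P,118,130,442,186,28),rect(P,139,152,442,183,60))
save(c,'hookA',(240,80,330,200),5)
E
```

```text
top (0, None) hook (0, None)
0 [21, 431.2, 173.9, 22.9, 80.2, 38.8, 'mean', [440.0, 166.7, 145.3], 'long ang', 123.4]
scene (28, array([427.6, 164.3, 249.2])) hook (22, array([431.7, 171.9, 210.5]))
[12, 440.9, 184.1, 7.1, 21.3, 53.5, 'mean', [439.7, 184.4, 123.6], 'long ang', 147.2] [139, 442.4, 181.9, 78.9, 79.4, 36.8, 'mean', [443.3, 181.2, 143.5], 'long ang', 138.9]
```

Request:
{"fn": "apply_moves", "kwargs": {
  "deltas": [
    [-0.26,-0.3,0,0],
    [-0.26,-0.3,-3,0],
    [-0.26,-0.3,-6,0],
    [-0.26,-0.3,-8,0],
    [-0.26,-0.3,-10,0],
    [-0.26,-0.3,-12,0],
    [-0.26,-0.3,-13.9,0],
    [-0.26,-0.3,-13.9,0],
    [-0.26,-0.3,-13.9,0]
  ]
}}

```text
time: 9.35
eef_pos: [419.9, 160.4, 179.6]
tcp_rot: [1.328, -2.847, -0.0]
wrist_force: [0.4, -0.3, -0.3]
opening: 0.228
gripper_force: 59.1
```

Request:
{"fn": "apply_moves", "kwargs": {
  "deltas": [
    [0.4,0.46,0,0],
    [0.8,0.92,0,0],
    [1.15,1.38,0,0],
    [1.15,1.38,0,0],
    [1.15,1.38,0,0]
  ]
}}

```text
time: 9.85
eef_pos: [431.7, 174.5, 179.4]
tcp_rot: [1.329, -2.846, 0.0]
wrist_force: [-0.7, 0.8, -0.5]
opening: 0.23
gripper_force: 59.1
```

Request:
{"fn": "apply_moves", "kwargs": {
  "deltas": [
    [0,0,0.7,0],
    [0,0,1.4,0],
    [0,0,2,0],
    [0,0,2.5,0],
    [0,0,3,0],
    [0,0,3,0],
    [0,0,3,0]
  ]
}}

```text
time: 10.55
eef_pos: [431.6, 174.3, 209.3]
tcp_rot: [1.329, -2.847, -0.0]
wrist_force: [-0.2, 0.6, -2.3]
opening: 0.228
gripper_force: 58.9
```

Request:
{"fn": "apply_moves", "kwargs": {
  "deltas": [
    [0,0,2,0],
    [0,0,4,0],
    [0,0,6,0],
    [0,0,8,0],
    [0,0,10,0],
    [0,0,12,0],
    [0,0,14,0],
    [0,0,16,0],
    [0,0,16.6,0],
    [0,0,16.6,0],
    [0,0,16.6,0]
  ]
}}

```text
time: 11.65
eef_pos: [431.4, 174.2, 374.0]
tcp_rot: [1.328, -2.845, -0.0]
wrist_force: [-1.0, 0.2, -3.3]
opening: 0.225
gripper_force: 59.2
```

Run:
```python
from h import *
o=bot.observe();print(o["eef_pos"],o["wrist_force"])
c=bot.camera("scene"); u,v=w2px(c,o["eef_pos"]).astype(int); save(c,'liftA',(u-45,max(0,v-20),u+45,v+100),4)
```

```text
[431.4116855  174.23353385 373.98234901] [-0.96183092  0.19430666 -3.30040652]
```

View pics/liftA.png

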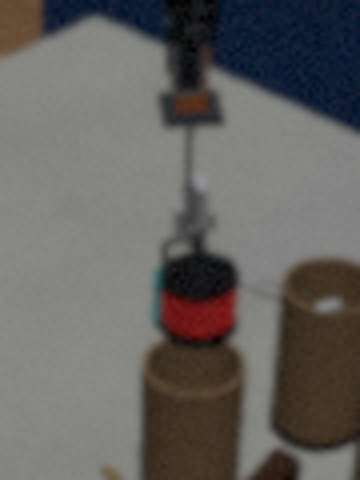

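Request:
{"fn": "apply_moves", "kwargs": {
  "deltas": [
    [0,-2,0,-4],
    [-0.2,-5,0,-8],
    [-0.4,-8,0,-12],
    [-0.6,-11,0,-16],
    [-0.8,-14,0,-20],
    [-1,-17,0,-24],
    [-1.2,-20,0,-28],
    [-1.4,-23,0,-32],
    [-1.4,-26,0,-36],
    [-1.4,-28,0,-40],
    [-1.4,-29.5,0,-40],
    [-1.4,-30.6,0,-40],
    [-1.4,-30.6,0,-40],
    [-1.4,-30.6,-3,-40],
    [-1.4,-30.6,-6,-40],
    [-1.4,-30.6,-9,-40],
    [-1.4,-30.6,-12,-40],
    [-1.4,-30.6,-14,-40],
    [-1.4,-30.6,-15.5,-40],
    [-1.4,-30.6,-16.5,-40]
  ]
}}

```text
time: 13.7
eef_pos: [417.3, -130.9, 209.0]
tcp_rot: [0.276, -3.128, -0.001]
wrist_force: [-0.5, -0.0, -2.2]
opening: 0.223
gripper_force: 58.9
```

Request:
{"fn": "apply_moves", "kwargs": {
  "deltas": [
    [0,0,-0.3,0],
    [0,0,-0.6,0],
    [0,0,-0.9,0],
    [0,0,-1.2,0],
    [0,0,-1.5,0],
    [0,0,-1.8,0],
    [0,0,-2.2,0],
    [0,0,-2.6,0],
    [0,0,-3,0],
    [0,0,-3.4,0],
    [0,0,-3.4,0],
    [0,0,-3.4,0]
  ]
}}

```text
time: 14.9
eef_pos: [417.6, -131.7, 176.2]
tcp_rot: [0.275, -3.129, -0.0]
wrist_force: [0.2, -0.4, -1.5]
opening: 0.228
gripper_force: 59.2
```

Request:
{"fn": "apply_moves", "kwargs": {
  "deltas": [
    [0,0,-0.4,0],
    [0,0,-0.4,0],
    [-0.6,-0.1,-0.4,0],
    [-1.2,-0.2,-0.4,0],
    [-1.8,-0.3,-0.4,0],
    [-2.4,-0.4,-0.4,0],
    [-3.4,-0.5,-0.4,0],
    [-3.4,-0.5,-0.4,0],
    [-3.4,-0.5,4,0],
    [-3.4,-0.5,9,0],
    [-3.4,-0.5,14,0],
    [-3.4,-0.5,14,0]
  ]
}}

```text
time: 16.1
eef_pos: [386.2, -138.0, 324.5]
tcp_rot: [-0.274, 3.119, -0.01]
wrist_force: [1.0, -0.0, -1.3]
opening: 0.225
gripper_force: 59.4
```

Run:
```python
from h import *
o=bot.observe();print(o["eef_pos"],o["wrist_force"])
for n in("top","scene"):
    c=bot.camera(n);P=cloud(c); print(n,rect(P,112,130,430,-130,60))
    for nm,(x,y) in dict(B=(450,337),C=(572,291)).items(): print(nm,rect(P,118,130,x,y,28))
u,v=w2px(c,(430,-130,60)).astype(int); save(c,'setA',(u-60,v-60,u+60,v+50),4)
```

```text
[ 386.16510953 -137.96331792  324.45921398] [ 0.99662083 -0.02328055 -1.32307996]
top [21, 438.1, -126.5, 6.2, 16.3, 0.1, 'mean', [437.9, -126.8, 120.2], 'long ang', 90.0]
B [24, 450.7, 337.9, 19.8, 7.6, 71.8, 'mean', [450.8, 337.5, 125.0], 'long ang', 70.6]
C [25, 573.8, 293.0, 21.0, 8.2, 77.6, 'mean', [573.6, 292.7, 124.4], 'long ang', 68.5]
scene [31, 435.1, -128.1, 11.3, 21.5, 11.7, 'mean', [435.8, -127.9, 117.7], 'long ang', 91.4]
B [13, 448.9, 336.8, 17.8, 9.7, 87.1, 'mean', [449.1, 336.7, 123.4], 'long ang', 83.0]
C [20, 571.2, 290.0, 20.1, 7.6, 67.1, 'mean', [571.6, 289.4, 123.0], 'long ang', 68.8]
```

View pics/setA.png

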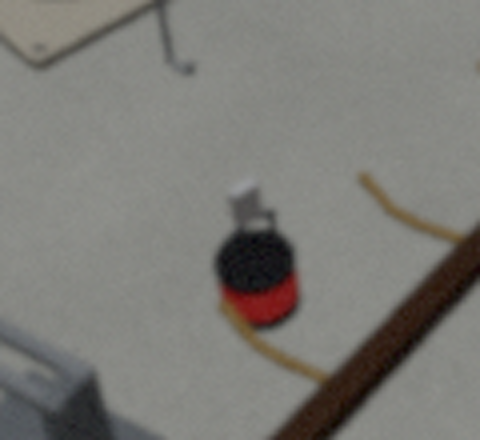

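Request:
{"fn": "apply_moves", "kwargs": {
  "deltas": [
    [3,3,0,-4],
    [5,7,0,-8],
    [6,11,0,-12],
    [6,15,0,-16],
    [6,19,0,-20],
    [6,23,0,-24],
    [6,27,0,-24],
    [6,31,0,-24],
    [5,35,0,-24],
    [4,39,0,-24],
    [3.7,43,0,-24],
    [3.7,46,0,-24],
    [3.7,48.1,0,-24],
    [3.7,48.1,0,-24],
    [3.7,48.1,0,-24],
    [3.7,48.1,0,-24]
  ]
}}

```text
time: 17.8
eef_pos: [420.4, 343.3, 315.2]
tcp_rot: [-0.383, -3.117, 0.002]
wrist_force: [0.7, -0.2, -1.5]
opening: 0.23
gripper_force: 59.2
```

Run:
```python
from h import *
o=bot.observe();e=o["eef_pos"];print(e,o["tcp_rot"])
for n in("scene",):
    c=bot.camera(n);P=cloud(c);print(n,shaft(c,e),'hook',shaft(c,e,-116,-97),rect(P,118,130,450,337,28),rect(P,139,152,451,336,60))
```

```text
[420.42082012 343.32843215 315.18695742] [-3.82559842e-01 -3.11697334e+00  2.28637381e-03]
scene (29, array([425.8, 338.7, 248.1])) hook (15, array([436.6, 335.5, 208.2])) [14, 448.7, 336.3, 18.8, 8.2, 58.7, 'mean', [449.7, 336.8, 123.4], 'long ang', 66.6] [121, 449.6, 335.4, 76.8, 80.0, 14.1, 'mean', [450.8, 334.1, 143.3], 'long ang', 122.6]
```

Request:
{"fn": "apply_moves", "kwargs": {
  "deltas": [
    [-0.2,0.25,0,0],
    [-0.2,0.25,-3,0],
    [-0.2,0.25,-6,0],
    [-0.2,0.25,-8,0],
    [-0.2,0.25,-10,0],
    [-0.2,0.25,-12,0],
    [-0.2,0.25,-13.7,0],
    [-0.2,0.25,-13.7,0],
    [-0.2,0.25,-13.7,0]
  ]
}}

```text
time: 18.75
eef_pos: [418.6, 346.5, 179.7]
tcp_rot: [-0.383, -3.118, 0.0]
wrist_force: [0.6, -0.3, -1.6]
opening: 0.223
gripper_force: 59.3
```

Request:
{"fn": "apply_moves", "kwargs": {
  "deltas": [
    [0.5,-0.12,0,0],
    [1,-0.25,0,0],
    [1.4,-0.35,0,0],
    [1.75,-0.44,0,0],
    [1.75,-0.44,0,0],
    [1.75,-0.44,0,0],
    [1.75,-0.44,0.7,0],
    [1.75,-0.44,1.4,0],
    [1.75,-0.44,2,0],
    [1.75,-0.44,2.5,0],
    [1.75,-0.44,3,0],
    [1.75,-0.44,3,0]
  ]
}}

```text
time: 19.95
eef_pos: [436.5, 342.7, 210.3]
tcp_rot: [0.382, 3.117, 0.001]
wrist_force: [-0.3, -0.1, -1.9]
opening: 0.225
gripper_force: 59.0
```

Request:
{"fn": "apply_moves", "kwargs": {
  "deltas": [
    [0,0,2,0],
    [0,0,4,0],
    [0,0,6,0],
    [0,0,8,0],
    [0,0,10,0],
    [0,0,12,0],
    [0,0,14,0],
    [0,0,16,0],
    [0,0,16.6,0],
    [0,0,16.6,0],
    [0,0,16.6,0]
  ]
}}

```text
time: 21.05
eef_pos: [435.9, 342.3, 373.9]
tcp_rot: [-0.382, -3.117, 0.002]
wrist_force: [-0.2, -0.3, -3.7]
opening: 0.223
gripper_force: 59.2
```

Run:
```python
from h import *
o=bot.observe();e=o["eef_pos"];print(e,o["wrist_force"])
c=bot.camera("scene");P=cloud(c)
x,y,z=e
m=(P[...,2]>z-192-5)&(P[...,2]<z-192+60)&(np.hypot(P[...,0]-x,P[...,1]-y)<50); print('lantern pts',m.sum(),c["img"][m].mean(0),P[m].mean(0), P[m][:,2].min())
print('in tube',rect(P,118,130,450,337,28))
```

```text
[435.91480756 342.29565919 373.92718278] [-0.15959096 -0.30128072 -3.69258732]
lantern pts 382 [28.47643979 32.91884817 50.93979058] [456.97946135 327.71576798 212.26470449] 177.4705601261528
in tube 0
```

Request:
{"fn": "apply_moves", "kwargs": {
  "deltas": [
    [0,-2,0,3],
    [0,-5,0,6],
    [0,-8,0,9],
    [0,-11,0,12],
    [0,-14,0,15],
    [0,-17,0,18],
    [0,-20,0,21],
    [0,-23,0,24],
    [0,-26,0,24],
    [-0.5,-29,0,24],
    [-1,-32,0,24],
    [-1.5,-34.5,0,24],
    [-1.9,-36.5,0,24],
    [-1.9,-37.5,0,24],
    [-1.9,-37.5,0,24],
    [-1.9,-37.5,-3,24],
    [-1.9,-37.5,-6,24],
    [-1.9,-37.5,-9,24],
    [-1.9,-37.5,-12,24],
    [-1.9,-37.5,-14.5,24]
  ]
}}

```text
time: 23.1
eef_pos: [416.6, -31.3, 228.0]
tcp_rot: [0.277, -3.128, -0.002]
wrist_force: [-0.2, -0.7, -1.7]
opening: 0.225
gripper_force: 59.0
```

Request:
{"fn": "apply_moves", "kwargs": {
  "deltas": [
    [0,0,-1,0],
    [0,0,-2,0],
    [0,0,-2.3,0],
    [0,0,-2.6,0],
    [0,0,-2.9,0],
    [0,0,-3.2,0],
    [0,0,-3.5,0],
    [0,0,-3.8,0],
    [0,0,-4.2,0],
    [0,0,-4.6,0],
    [0,0,-5,0],
    [0,0,-5.4,0],
    [0,0,-5.8,0],
    [0,0,-5.8,0],
    [0,0,-5.8,0]
  ]
}}

```text
time: 24.6
eef_pos: [417.1, -32.6, 172.2]
tcp_rot: [0.275, -3.129, -0.0]
wrist_force: [-0.3, -0.2, -0.9]
opening: 0.224
gripper_force: 59.3
```

Request:
{"fn": "apply_moves", "kwargs": {
  "deltas": [
    [-0.6,-0.1,0,0],
    [-1.2,-0.2,0,0],
    [-1.8,-0.3,0,0],
    [-2.4,-0.4,0,0],
    [-3.4,-0.5,0,0],
    [-3.4,-0.5,0,0],
    [-3.4,-0.5,4,0],
    [-3.4,-0.5,9,0],
    [-3.4,-0.5,14,0],
    [-2,-0.5,14,0]
  ]
}}

```text
time: 25.6
eef_pos: [399.7, -38.3, 320.8]
tcp_rot: [-0.273, 3.117, -0.006]
wrist_force: [1.1, -0.5, -0.1]
opening: 0.225
gripper_force: 59.5
```

Run:
```python
from h import *
o=bot.observe();print(o["eef_pos"],o["wrist_force"])
for n in("top","scene"):
    c=bot.camera(n);P=cloud(c); print(n,'red',rect(P,112,130,437,-127,45),'blue',rect(P,112,130,437,-28,45))
    for nm,(x,y) in dict(C=(572,291)).items(): print(nm,rect(P,118,130,x,y,28))
```

```text
[399.70462317 -38.272932   320.83447905] [ 1.10305688 -0.52644489 -0.09854958]
top red 0 blue 0
C [28, 573.7, 293.0, 20.0, 8.0, 72.9, 'mean', [573.3, 292.6, 123.9], 'long ang', 71.7]
scene red [33, 435.0, -127.7, 10.1, 19.5, 3.9, 'mean', [436.4, -128.0, 117.9], 'long ang', 85.2] blue [28, 432.7, -20.9, 10.1, 20.7, 2.5, 'mean', [434.1, -21.2, 118.1], 'long ang', 93.7]
C [19, 572.0, 290.5, 19.1, 12.7, 61.6, 'mean', [571.2, 289.8, 122.8], 'long ang', 73.4]
```

Request:
{"fn": "apply_moves", "kwargs": {
  "deltas": [
    [1,3,0.5,-4],
    [2,7,0.5,-8],
    [3,11,0.5,-12],
    [4,15,0.5,-16],
    [6,19,0.5,-20],
    [8,22,0.5,-24],
    [10,25,0.5,-27.5],
    [11.5,28,0.5,-27.5],
    [13,31,0.5,-27.5],
    [14,33,0.5,-27.5],
    [14.6,33.8,0.5,-27.5],
    [14.6,33.8,0.5,-27.5],
    [14.6,33.8,0.5,-27.5],
    [14.6,33.8,0.5,-27.5]
  ]
}}

```text
time: 27.1
eef_pos: [542.9, 299.3, 317.4]
tcp_rot: [-0.478, -3.105, 0.001]
wrist_force: [0.7, -0.2, -1.3]
opening: 0.225
gripper_force: 59.4
```

Run:
```python
from h import *
o=bot.observe();e=o["eef_pos"];print(e,o["tcp_rot"])
for n in("scene",):
    c=bot.camera(n);P=cloud(c);print(n,shaft(c,e),'hook',shaft(c,e,-116,-97),rect(P,118,130,572,290,28),rect(P,139,152,573,287,60))
```

```text
[542.89910535 299.31258279 317.36737482] [-4.78320992e-01 -3.10488004e+00  5.21750679e-04]
scene (32, array([548.3, 293.7, 252. ])) hook (17, array([555.3, 290.7, 208.6])) [20, 570.2, 289.9, 20.6, 12.3, 79.4, 'mean', [571.6, 289.3, 123.0], 'long ang', 79.0] [142, 572.0, 287.5, 76.6, 79.4, 54.2, 'mean', [573.8, 286.6, 143.2], 'long ang', 124.8]
```

Request:
{"fn": "apply_moves", "kwargs": {
  "deltas": [
    [-0.2,0.25,0,0],
    [-0.2,0.25,-3,0],
    [-0.2,0.25,-6,0],
    [-0.2,0.25,-8,0],
    [-0.2,0.25,-10,0],
    [-0.2,0.25,-12,0],
    [-0.2,0.25,-13.8,0],
    [-0.2,0.25,-13.8,0],
    [-0.2,0.25,-13.8,0]
  ]
}}

```text
time: 28.05
eef_pos: [541.0, 302.7, 179.7]
tcp_rot: [-0.477, -3.105, 0.0]
wrist_force: [0.0, 0.5, -1.3]
opening: 0.222
gripper_force: 59.5
```

Request:
{"fn": "apply_moves", "kwargs": {
  "deltas": [
    [0.5,-0.15,0,0],
    [1,-0.3,0,0],
    [1.4,-0.43,0,0],
    [1.72,-0.54,0,0],
    [1.72,-0.54,0,0],
    [1.72,-0.54,0,0],
    [1.72,-0.54,0.7,0],
    [1.72,-0.54,1.4,0],
    [1.72,-0.54,2,0],
    [1.72,-0.54,2.5,0],
    [1.72,-0.54,3,0],
    [1.72,-0.54,3,0]
  ]
}}

```text
time: 29.25
eef_pos: [558.8, 297.7, 210.4]
tcp_rot: [0.477, 3.104, 0.001]
wrist_force: [0.2, -0.6, -2.7]
opening: 0.225
gripper_force: 59.1
```

Request:
{"fn": "apply_moves", "kwargs": {
  "deltas": [
    [0,0,2,0],
    [0,0,4,0],
    [0,0,6,0],
    [0,0,8,0],
    [0,0,10,0],
    [0,0,12,0],
    [0,0,14,0],
    [0,0,16,0],
    [0,0,16.6,0],
    [0,0,16.6,0],
    [0,0,16.6,0]
  ]
}}

```text
time: 30.35
eef_pos: [558.2, 297.4, 373.9]
tcp_rot: [-0.477, -3.104, 0.001]
wrist_force: [-0.2, 0.0, -2.3]
opening: 0.226
gripper_force: 59.4
```

Run:
```python
from h import *
o=bot.observe();e=o["eef_pos"];print(e,o["wrist_force"])
c=bot.camera("scene");P=cloud(c)
x,y,z=e
m=(P[...,2]>z-192-5)&(P[...,2]<z-192+60)&(np.hypot(P[...,0]-x,P[...,1]-y)<50); print('lantern pts',m.sum(),c["img"][m].mean(0),P[m].mean(0), P[m][:,2].min())
print('in tube',rect(P,118,130,572,290,28)); print('red',rect(P,112,130,437,-127,60),'blue',rect(P,112,130,437,-25,45))
```

```text
[558.15219928 297.42545796 373.86439045] [-0.16497875  0.03849471 -2.32319299]
lantern pts 450 [72.26666667 70.38222222 61.67333333] [579.50507538 281.885195   212.61650595] 178.37302358729266
in tube 0
red [33, 435.1, -128.5, 11.6, 20.9, 2.3, 'mean', [436.6, -128.1, 118.1], 'long ang', 90.6] blue [27, 432.6, -20.8, 20.0, 10.4, 87.9, 'mean', [434.1, -21.5, 118.3], 'long ang', 88.7]
```

Request:
{"fn": "apply_moves", "kwargs": {
  "deltas": [
    [-1,-1,0,3],
    [-2.5,-3,0,6],
    [-4,-5,0,9],
    [-5.5,-7.5,0,12],
    [-7,-10,0,15],
    [-8.5,-12.5,0,18],
    [-10,-15,0,21],
    [-11.5,-17.5,0,24],
    [-12.7,-19.5,0,27.5],
    [-13.6,-21.3,0,27.5],
    [-14.1,-22.5,0,27.5],
    [-14.1,-22.5,0,27.5],
    [-14.1,-22.5,0,27.5],
    [-14.1,-22.5,0,27.5],
    [-14.1,-22.5,-3,27.5],
    [-14.1,-22.5,-6,27.5],
    [-14.1,-22.5,-9,27.5],
    [-14.1,-22.5,-12,27.5],
    [-14.1,-22.5,-14.5,27.5]
  ]
}}

```text
time: 32.3
eef_pos: [416.9, 73.2, 228.2]
tcp_rot: [0.276, -3.128, -0.0]
wrist_force: [0.2, 0.8, -2.1]
opening: 0.222
gripper_force: 59.3
```

Request:
{"fn": "apply_moves", "kwargs": {
  "deltas": [
    [0,0,-1,0],
    [0,0,-2,0],
    [0,0,-2.3,0],
    [0,0,-2.6,0],
    [0,0,-2.9,0],
    [0,0,-3.2,0],
    [0,0,-3.5,0],
    [0,0,-3.8,0],
    [0,0,-4.2,0],
    [0,0,-4.6,0],
    [0,0,-5,0],
    [0,0,-5.4,0],
    [0,0,-5.8,0],
    [0,0,-5.8,0],
    [0,0,-5.8,0]
  ]
}}

```text
time: 33.8
eef_pos: [417.2, 72.5, 172.2]
tcp_rot: [0.275, -3.129, -0.0]
wrist_force: [1.1, -0.0, -1.1]
opening: 0.226
gripper_force: 59.4
```

Request:
{"fn": "apply_moves", "kwargs": {
  "deltas": [
    [-0.6,-0.1,0,0],
    [-1.2,-0.2,0,0],
    [-1.8,-0.3,0,0],
    [-2.4,-0.4,0,0],
    [-3.4,-0.5,0,0],
    [-3.4,-0.5,0,0],
    [-3.4,-0.5,4,0],
    [-3.4,-0.5,9,0],
    [-2,-0.5,14,0],
    [0,-0.5,14.5,0]
  ]
}}

```text
time: 34.8
eef_pos: [420.0, 67.7, 324.9]
tcp_rot: [-0.274, 3.118, -0.001]
wrist_force: [2.4, -0.1, -1.4]
opening: 0.228
gripper_force: 59.5
```

Run:
```python
from h import *
o=bot.observe();print(o["eef_pos"],o["wrist_force"])
for n in("top","scene"):
    c=bot.camera(n);P=cloud(c); print(n,'red',rect(P,112,130,437,-127,45),'blue',rect(P,112,130,437,-24,45),'cream',rect(P,112,130,437,77,45)); print('fork',rect(P,112,123.5,460,-312,70))
```

```text
[420.0467484   67.70006794 324.91515773] [ 2.41586293 -0.13943745 -1.38056897]
top red [21, 438.1, -126.7, 5.9, 16.7, 0.7, 'mean', [438.0, -126.9, 119.5], 'long ang', 90.5] blue 3 cream 0
fork [324, 453.8, -311.9, 94.3, 37.4, 16.2, 'mean', [456.1, -310.4, 120.0], 'long ang', 16.4]
scene red [33, 434.6, -127.9, 10.9, 21.2, 8.4, 'mean', [436.4, -128.0, 117.9], 'long ang', 90.4] blue [28, 432.4, -20.2, 11.3, 20.7, 2.2, 'mean', [433.7, -21.3, 117.7], 'long ang', 91.7] cream [24, 434.0, 74.4, 9.3, 20.7, 6.8, 'mean', [434.2, 72.9, 118.2], 'long ang', 93.7]
fork [415, 452.5, -311.4, 96.3, 37.6, 15.8, 'mean', [458.0, -311.4, 119.7], 'long ang', 15.1]
```

Request:
{"fn": "apply_moves", "kwargs": {
  "deltas": [
    [1,-3,0,-8],
    [2,-6,0,-16],
    [2.2,-10,0,-24],
    [2.2,-14,0,-32],
    [2.2,-18,0,-40],
    [2.2,-22,0,-48],
    [2.2,-26,0,-56],
    [2.2,-30,0,-64],
    [2.2,-33,0,-72],
    [2.2,-36,0,-80],
    [2.2,-38.3,0,-88],
    [2.2,-38.3,0,-90],
    [2.2,-38.3,0,-90]
  ]
}}

```text
time: 36.2
eef_pos: [438.5, -315.6, 315.8]
tcp_rot: [-2.019, -2.403, -0.0]
wrist_force: [0.3, -0.4, -0.6]
opening: 0.223
gripper_force: 59.5
```

Request:
{"fn": "apply_moves", "kwargs": {
  "deltas": [
    [0,0,0.1,-8],
    [0,0,0.1,-16],
    [0,0,0.1,-24],
    [0,0,0.1,-32],
    [0,0,0.1,-40],
    [0,0,0.1,-48],
    [0,0,0.1,-56],
    [0,0,0.1,-64],
    [0,0,0.1,-72],
    [0,0,0.1,-80],
    [0,0,0.1,-83.5],
    [0,0,0.1,-83.5],
    [0,0,0.1,-83.5],
    [0,0,0.1,-83.5],
    [0,0,0.1,-83.5]
  ]
}}

```text
time: 37.7
eef_pos: [439.3, -315.3, 318.2]
tcp_rot: [-3.109, -0.454, 0.0]
wrist_force: [-0.2, -0.6, -1.5]
opening: 0.221
gripper_force: 59.5
```

Run:
```python
from h import *
o=bot.observe();e=o["eef_pos"];print(e,o["tcp_rot"],o["wrist_force"])
c=bot.camera("scene");P=cloud(c)
print(shaft(c,e),'hook',shaft(c,e,-116,-97))
# slot: prong points left/right
x,y=np.cos(np.radians(16)),np.sin(np.radians(16))
m=(P[...,2]>116)&(P[...,2]<124)&(np.hypot(P[...,0]-452,P[...,1]+311)<55);q=P[m][:,:2]-[438.7,-316]
a=q@[x,y];b=q@[-y,x]; k=(a<15)&(a>-40); print('prong lateral hist',np.histogram(b[k],bins=np.arange(-25,26,2.5)),a.min(),a.max())
```

```text
[ 439.30743788 -315.33418014  318.23753937] [-3.10854217e+00 -4.54089156e-01  8.67703291e-05] [-0.15042715 -0.59561121 -1.53569736]
(46, array([ 437.2, -316.6,  252. ])) hook (31, array([ 425.4, -319.2,  212.5]))
prong lateral hist (array([ 0,  0,  8, 19, 15, 15, 17,  4,  0,  0,  0,  0,  0, 24, 16, 15, 15,
       10,  0,  0]), array([-25. , -22.5, -20. , -17.5, -15. , -12.5, -10. ,  -7.5,  -5. ,
        -2.5,   0. ,   2.5,   5. ,   7.5,  10. ,  12.5,  15. ,  17.5,
        20. ,  22.5,  25. ])) -35.101551465340826 61.86361960518217
```

Request:
{"fn": "apply_moves", "kwargs": {
  "deltas": [
    [0,0,-3,0],
    [0,0,-6,0],
    [0,0,-8,0],
    [0,0,-10,0],
    [0,0,-12,0],
    [0,0,-14,0],
    [0,0,-16,0],
    [0,0,-17,0],
    [0,0,-17.5,0],
    [0,0,-17.8,0],
    [0,0,-17.9,0],
    [0,0,-17.9,0]
  ]
}}

```text
time: 38.95
eef_pos: [439.8, -315.9, 140.3]
tcp_rot: [3.108, 0.452, 0.002]
wrist_force: [-0.4, 0.2, 0.3]
opening: 0.228
gripper_force: 59.8
```

Request:
{"fn": "apply_moves", "kwargs": {
  "deltas": [
    [0,0,0,0],
    [0,0,0,0],
    [0,0,0,0],
    [0,0,0,0],
    [0,0,0,0],
    [0,0,0,0],
    [0,0,3,0],
    [0,0,6,0],
    [0,0,10,0],
    [-2,10,10,0],
    [-2,14,10,0],
    [-2,14,10,0]
  ],
  "gripper": 4.5
}}

```text
time: 40.15
eef_pos: [418.9, -173.9, 239.6]
tcp_rot: [-3.109, -0.451, -0.001]
wrist_force: [0.8, 0.8, 0.8]
opening: 0.528
gripper_force: 0.0
```

Run:
```python
from h import *
print(bot.observe()["eef_pos"])
for n in("top","scene"):
    c=bot.camera(n);P=cloud(c)
    print(n,'handle',rect(P,181,192,439,-315,40))
    print(n,'red',rect(P,112,130,437,-127,60),'\nblue',rect(P,112,130,437,-24,45),'\ncream',rect(P,112,130,437,77,45))
    save(c,'all_'+n,k=1.5)
```

```text
[ 418.94534155 -173.86685843  239.60548565]
top handle 0
top red [21, 437.9, -127.1, 17.0, 6.1, 89.2, 'mean', [437.9, -126.8, 120.4], 'long ang', 91.5] 
blue [20, 460.0, -32.1, 16.6, 6.2, 89.9, 'mean', [460.0, -32.1, 119.8], 'long ang', 91.0] 
cream [23, 434.5, 73.8, 8.5, 16.2, 0.7, 'mean', [435.2, 74.4, 119.4], 'long ang', 97.2]
scene handle [66, 437.3, -317.2, 18.9, 19.0, 16.0, 'mean', [438.4, -317.7, 185.1], 'long ang', 164.4]
scene red [31, 435.4, -127.5, 10.6, 20.8, 10.6, 'mean', [435.8, -128.3, 117.8], 'long ang', 89.8] 
blue [29, 458.0, -32.8, 20.5, 10.2, 89.7, 'mean', [458.7, -33.1, 117.9], 'long ang', 86.4] 
cream [25, 433.2, 73.7, 9.3, 21.8, 12.7, 'mean', [433.9, 72.9, 117.4], 'long ang', 98.0]
```

View pics/all_scene.png

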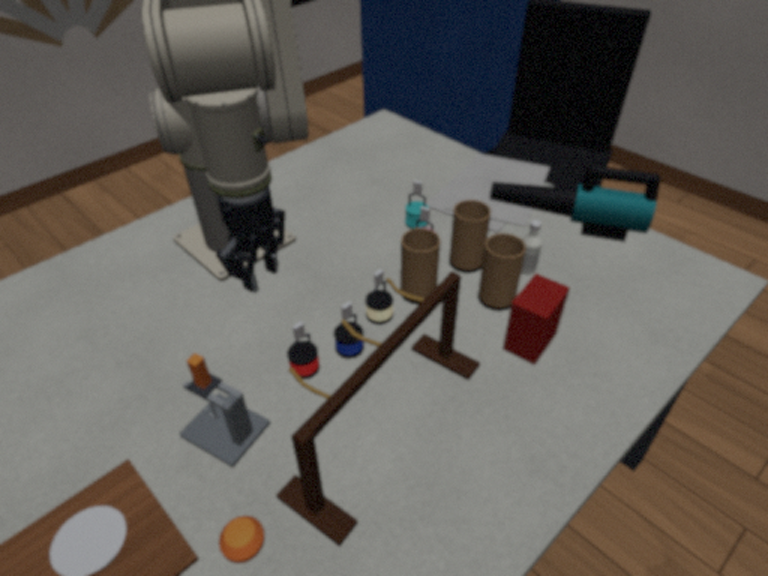

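Request:
{"fn": "apply_moves", "kwargs": {
  "deltas": [
    [1,3,0,-7],
    [1.75,4.8,0,-14.5],
    [1.75,4.8,-4,-14.5],
    [1.75,4.8,-8,-14.5],
    [1.75,4.8,-11,-14.5],
    [1.75,4.8,-13,-14.5],
    [1.75,4.8,-14.6,-14.5],
    [1.75,4.8,-14.6,-14.5],
    [1.75,4.8,-14.6,-14.5],
    [1.75,4.8,-14.6,-14.5]
  ],
  "gripper": 4.5,
  "force": 25
}}

```text
time: 41.25
eef_pos: [437.8, -128.1, 94.7]
tcp_rot: [3.14, 0.056, 0.003]
wrist_force: [-1.2, 0.3, -0.3]
opening: 0.529
gripper_force: 0.0
```

Request:
{"fn": "apply_moves", "kwargs": {
  "deltas": [
    [0,0,0,0],
    [0,0,0,0],
    [0,0,0,0],
    [0,0,0,0],
    [0,0,0,0],
    [0,0,0,0]
  ],
  "gripper": 1
}}

```text
time: 41.85
eef_pos: [437.6, -127.5, 94.3]
tcp_rot: [3.141, 0.056, 0.003]
wrist_force: [-0.9, 1.7, 6.1]
opening: 0.228
gripper_force: 25.4
```

Request:
{"fn": "apply_moves", "kwargs": {
  "deltas": [
    [0,0,1,0],
    [0,0,3,4],
    [0,0,6,8],
    [0,0,9,8],
    [0,0,12,8],
    [0,0,15,8],
    [0,0,15,8],
    [0,0,15,8],
    [0,0,15,8]
  ]
}}

```text
time: 42.75
eef_pos: [436.1, -127.2, 242.1]
tcp_rot: [-3.129, -0.275, 0.003]
wrist_force: [0.6, -0.4, -1.9]
opening: 0.224
gripper_force: 24.6
```

Run:
```python
from h import *
o=bot.observe();e=o["eef_pos"];print(e,o["tcp_rot"],o["wrist_force"])
X=np.array([np.cos(np.radians(9.8)),np.sin(np.radians(9.8))]);Y=np.array([-X[1],X[0]])
for n in("top","scene"):
    c=bot.camera(n);P=cloud(c)
    q=P[(P[...,2]>185)&(P[...,2]<235)];d=q[:,:2]-[589.3,-113.5];a=d@X;b=d@Y
    for k in(-120,0,120):
        for lo,hi in((-36,-25),(-12,12),(15,40)):
            m=(a>lo)&(a<hi)&(abs(b-k)<15)
            if m.any(): print(n,k,(lo,hi),m.sum(),'b',b[m].mean().round(1),'z',np.percentile(q[m,2],[50,95]).round(1),'amin',a[m].min().round(1))
    m=(a>44)&(a<68)&(abs(b)<180); print(n,'bar a',np.percentile(a[m],[2,98]),'z',np.percentile(q[m,2],[90]))
    print('lantern drum',rect(P,e[2]-94-5,e[2]-94+50,e[0],e[1],50))
```

```text
[ 436.10091772 -127.24627009  242.05042233] [-3.12868655e+00 -2.74752007e-01  2.98340553e-03] [ 0.60014752 -0.41087355 -1.86608962]
top -120 (-12, 12) 3 b -120.2 z [200. 202.] amin 10.3
top -120 (15, 40) 29 b -119.1 z [204.1 208.9] amin 16.0
top 0 (-36, -25) 10 b -0.2 z [214.8 217.1] amin -33.9
top 0 (-12, 12) 24 b 0.1 z [200.1 203.2] amin -11.7
top 0 (15, 40) 28 b 0.2 z [205.2 209.4] amin 15.9
top 120 (-36, -25) 10 b 119.6 z [214.2 215.5] amin -33.1
top 120 (-12, 12) 24 b 119.7 z [201.1 202.8] amin -11.9
top 120 (15, 40) 26 b 119.7 z [205.  208.4] amin 15.3
top bar a [44.71230488 62.50225112] z [218.06959632]
lantern drum [104, 416.0, -132.9, 30.4, 24.4, 67.7, 'mean', [416.9, -130.7, 190.7], 'long ang', 103.3]
scene -120 (-36, -25) 16 b -120.5 z [213.4 216.4] amin -33.7
scene -120 (-12, 12) 33 b -120.6 z [199.9 201.9] amin -11.5
scene -120 (15, 40) 30 b -120.9 z [204.3 206.9] amin 15.2
scene 0 (-36, -25) 14 b -1.3 z [212.7 216.3] amin -35.0
scene 0 (-12, 12) 29 b -1.0 z [199.8 201.8] amin -12.0
scene 0 (15, 40) 27 b -1.3 z [204.  207.6] amin 16.0
scene 120 (-36, -25) 14 b 118.8 z [212.7 215.5] amin -35.9
scene 120 (-12, 12) 25 b 118.8 z [199.4 201. ] amin -11.5
scene 120 (15, 40) 21 b 118.7 z [203.3 207.2] amin 16.4
scene bar a [44.80340458 61.6921562 ] z [216.57351291]
lantern drum [531, 434.8, -127.9, 57.6, 57.8, 5.8, 'mean', [443.3, -133.5, 181.0], 'long ang', 73.5]
```

Request:
{"fn": "apply_moves", "kwargs": {
  "deltas": [
    [2,-2,0,0],
    [4,-5,0,0],
    [6,-8,-0.5,0],
    [8,-10,-0.9,0],
    [9.4,-11.8,-0.9,0],
    [9.4,-11.8,-0.9,0],
    [9.4,-11.8,-0.9,0],
    [9.4,-11.8,-0.9,0]
  ]
}}

```text
time: 43.65
eef_pos: [530.2, -244.7, 233.7]
tcp_rot: [-3.128, -0.275, 0.002]
wrist_force: [-0.3, -0.3, -2.1]
opening: 0.23
gripper_force: 25.0
```

Run:
```python
from h import *
o=bot.observe();e=o["eef_pos"];print(e,o["tcp_rot"],o["wrist_force"])
c=bot.camera("scene");P=cloud(c)
print(rect(P,e[2]-92,e[2]-52,e[0],e[1],50)); u,v=w2px(c,(e[0]+30,e[1],200)).astype(int); save(c,'peg3',(u-60,v-50,u+60,v+50),5)
```

```text
[ 530.20680854 -244.69745051  233.6538256 ] [-3.12849801e+00 -2.75270283e-01  1.76944269e-03] [-0.2615621  -0.29345646 -2.09348098]
[273, 539.7, -252.8, 57.1, 29.5, 57.7, 'mean', [546.3, -254.2, 158.8], 'long ang', 61.6]
```

View pics/peg3.png

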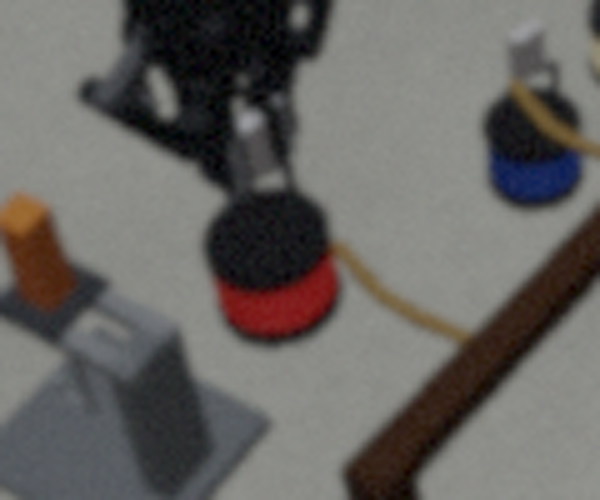

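Request:
{"fn": "apply_moves", "kwargs": {
  "deltas": [
    [1.5,0.26,0,0],
    [3,0.52,0,0],
    [4.5,0.78,0,0],
    [6,1.04,0,0],
    [7.2,1.24,0,0],
    [7.9,1.37,0,0],
    [7.9,1.37,0,0],
    [7.9,1.37,0,0]
  ]
}}

```text
time: 44.5
eef_pos: [609.4, -231.6, 234.4]
tcp_rot: [3.129, 0.275, -0.0]
wrist_force: [-0.4, -0.5, -1.7]
opening: 0.229
gripper_force: 25.0
```

Request:
{"fn": "apply_moves", "kwargs": {
  "deltas": [
    [0,0,-0.5,0],
    [0,0,-1,0],
    [0,0,-1.5,0],
    [0,0,-1.9,0],
    [0,0,-2.1,0],
    [0,0,-2.3,0],
    [0,0,-2.3,0],
    [0,0,-2.3,0]
  ]
}}

```text
time: 45.3
eef_pos: [609.9, -231.8, 211.4]
tcp_rot: [3.129, 0.275, 0.0]
wrist_force: [-0.1, 0.8, -1.4]
opening: 0.226
gripper_force: 25.0
```

Request:
{"fn": "apply_moves", "kwargs": {
  "deltas": [
    [0,0,-0.1,0],
    [0,0,-0.2,0],
    [0,0,-0.2,0]
  ]
}}

```text
time: 45.6
eef_pos: [610.2, -232.0, 210.2]
tcp_rot: [3.129, 0.275, 0.002]
wrist_force: [-1.0, 0.0, 3.2]
opening: 0.225
gripper_force: 25.6
```

Seated on the hook; release and rise.

Request:
{"fn": "apply_moves", "kwargs": {
  "deltas": [
    [0,0,0,0],
    [0,0,0,0],
    [0,0,0,0],
    [0,0,0,0],
    [0,0,0,0],
    [0,0,2,0],
    [0,0,5,0],
    [0,0,8,0],
    [-4,2,8,0],
    [-8,5,8,0],
    [-12,9,8,0],
    [-15,13,8,0],
    [-15,13,8,0]
  ],
  "gripper": 4
}}

```text
time: 46.9
eef_pos: [457.1, -98.6, 289.1]
tcp_rot: [-3.128, -0.278, 0.001]
wrist_force: [0.7, -1.2, -0.1]
opening: 0.469
gripper_force: 0.0
```

Run:
```python
from h import *
print(bot.observe()["eef_pos"])
for n in("top","scene"):
    c=bot.camera(n);P=cloud(c)
    print(n,'redtab',rect(P,222,245,610,-232,35),'\ndrum',rect(P,112,165,610,-232,40),'\nblue',rect(P,112,130,459,-32,60),'\ncream',rect(P,112,130,435,74,45))
u,v=w2px(c,(600,-220,170)).astype(int); save(c,'redhung',(u-60,v-50,u+60,v+50),5)
```

```text
[457.07504374 -98.5880799  289.14007694]
top redtab 0 
drum 0 
blue [19, 459.9, -32.1, 6.2, 16.7, 1.2, 'mean', [460.1, -31.2, 120.1], 'long ang', 94.8] 
cream [23, 434.4, 73.8, 8.1, 16.5, 0.7, 'mean', [435.1, 74.4, 120.2], 'long ang', 97.3]
scene redtab [70, 608.1, -234.3, 9.4, 21.6, 9.4, 'mean', [609.7, -235.1, 231.7], 'long ang', 96.1] 
drum [325, 608.7, -232.5, 55.9, 52.9, 58.9, 'mean', [608.7, -238.9, 157.9], 'long ang', 86.8] 
blue [29, 458.1, -32.4, 21.3, 10.3, 89.3, 'mean', [458.8, -33.4, 118.0], 'long ang', 87.7] 
cream [26, 433.0, 73.9, 10.9, 24.6, 9.7, 'mean', [434.2, 73.1, 117.4], 'long ang', 97.1]
```

View pics/redhung.png

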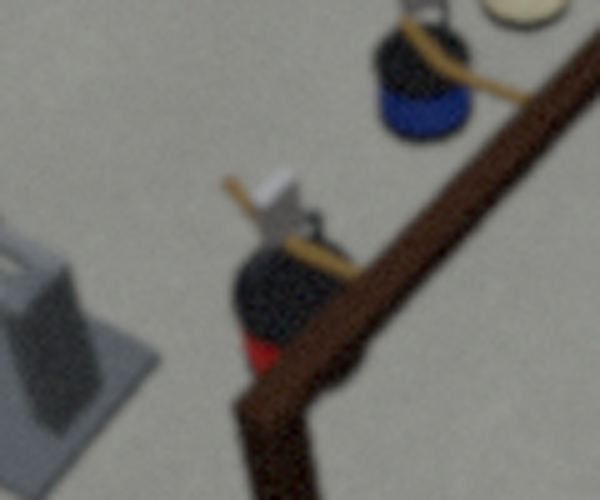

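Request:
{"fn": "apply_moves", "kwargs": {
  "deltas": [
    [-0.1,4,0,-5],
    [-0.1,7,-2,-9],
    [-0.1,7,-6,-9],
    [-0.1,7,-10,-9],
    [-0.1,7,-14,-9],
    [-0.1,7,-17,-9],
    [-0.1,7,-19,-9],
    [-0.1,7,-19.6,-9],
    [-0.1,7,-19.6,-9],
    [-0.1,7,-19.6,-9]
  ],
  "gripper": 4.5
}}

```text
time: 48.0
eef_pos: [460.1, -32.3, 94.6]
tcp_rot: [3.141, 0.028, 0.003]
wrist_force: [0.2, -0.0, 0.9]
opening: 0.526
gripper_force: 0.0
```

Request:
{"fn": "apply_moves", "kwargs": {
  "deltas": [
    [0,0,0,0],
    [0,0,0,0],
    [0,0,0,0],
    [0,0,0,0],
    [0,0,0,0],
    [0,0,0,0]
  ],
  "gripper": 1
}}

```text
time: 48.6
eef_pos: [460.0, -31.7, 94.7]
tcp_rot: [3.141, 0.029, 0.004]
wrist_force: [0.2, 2.5, 6.1]
opening: 0.227
gripper_force: 25.1
```

Request:
{"fn": "apply_moves", "kwargs": {
  "deltas": [
    [0,0,1,0],
    [0,0,3,4],
    [0,0,6,9],
    [0,0,9,9],
    [0,0,12,9],
    [0,0,14,9],
    [1,-2,14.1,9],
    [3,-5,14.1,9],
    [5,-8,14.1,9],
    [5.1,-9.5,14.1,9],
    [5.1,-9.5,14.1,9],
    [5.1,-9.5,14.1,9],
    [5.1,-9.5,14.1,9]
  ]
}}

```text
time: 49.9
eef_pos: [509.4, -125.9, 234.4]
tcp_rot: [-3.129, -0.276, 0.0]
wrist_force: [-0.1, -0.1, -2.1]
opening: 0.227
gripper_force: 24.9
```

Run:
```python
from h import *
o=bot.observe();e=o["eef_pos"];print(e,o["tcp_rot"],o["wrist_force"])
c=bot.camera("scene");P=cloud(c)
print(rect(P,e[2]-92,e[2]-52,e[0],e[1],50))
```

```text
[ 509.35006216 -125.85650586  234.42520902] [-3.12900506e+00 -2.75719577e-01  2.50372871e-04] [-0.07990106 -0.08423202 -2.07670215]
[249, 519.4, -135.5, 57.1, 29.3, 54.7, 'mean', [523.7, -138.0, 160.8], 'long ang', 57.0]
```

Request:
{"fn": "apply_moves", "kwargs": {
  "deltas": [
    [1.5,0.26,0,0],
    [3,0.52,0,0],
    [4.5,0.78,0,0],
    [6,1.04,0,0],
    [7.2,1.24,0,0],
    [7.9,1.35,0,0],
    [7.9,1.35,0,0],
    [7.9,1.35,0,0]
  ]
}}

```text
time: 50.75
eef_pos: [588.5, -112.9, 234.3]
tcp_rot: [-3.129, -0.276, 0.001]
wrist_force: [-0.3, -0.2, -1.2]
opening: 0.229
gripper_force: 24.9
```

Request:
{"fn": "apply_moves", "kwargs": {
  "deltas": [
    [0,0,-0.5,0],
    [0,0,-1,0],
    [0,0,-1.5,0],
    [0,0,-1.9,0],
    [0,0,-2.1,0],
    [0,0,-2.3,0],
    [0,0,-2.4,0],
    [0,0,-2.5,0],
    [0,0,-2.5,0]
  ]
}}

```text
time: 51.65
eef_pos: [589.0, -113.4, 210.5]
tcp_rot: [3.129, 0.275, 0.001]
wrist_force: [-4.6, 0.6, 5.1]
opening: 0.225
gripper_force: 25.7
```

Request:
{"fn": "apply_moves", "kwargs": {
  "deltas": [
    [0,0,0,0],
    [0,0,0,0],
    [0,0,0,0],
    [0,0,0,0],
    [0,0,0,0],
    [0,0,2,0],
    [0,0,5,0],
    [0,0,8,0],
    [-4,3,8,0],
    [-8,7,8,0],
    [-12,11,8,0],
    [-15.4,15,8,0],
    [-15.4,18.7,8,-3],
    [-15.4,18.7,8,-3]
  ],
  "gripper": 4.5
}}

```text
time: 53.05
eef_pos: [433.2, 78.6, 289.9]
tcp_rot: [-3.133, -0.199, -0.002]
wrist_force: [0.6, -0.9, -0.2]
opening: 0.526
gripper_force: 0.0
```

Run:
```python
from h import *
print(bot.observe()["eef_pos"])
for n in("top","scene"):
    c=bot.camera(n);P=cloud(c)
    print(n,'bluetab',rect(P,222,245,589,-113,35),'\ndrum',rect(P,112,165,589,-113,40),'\nred',rect(P,222,245,610,-232,35),'\ncream',rect(P,112,130,435,74,45))
```

```text
[433.24013598  78.5789039  289.89280435]
top bluetab [40, 588.8, -115.0, 9.1, 19.6, 8.1, 'mean', [588.3, -114.5, 233.6], 'long ang', 95.8] 
drum [280, 588.5, -112.6, 56.1, 55.2, 89.5, 'mean', [581.0, -108.6, 155.3], 'long ang', 59.7] 
red [44, 610.0, -233.9, 8.6, 20.5, 4.6, 'mean', [609.2, -232.9, 233.6], 'long ang', 95.4] 
cream [13, 434.4, 73.9, 5.8, 17.3, 9.4, 'mean', [433.9, 71.8, 118.6], 'long ang', 112.1]
scene bluetab [56, 587.9, -115.8, 8.3, 21.4, 7.2, 'mean', [588.8, -117.0, 231.5], 'long ang', 92.2] 
drum [304, 588.5, -117.8, 57.9, 50.9, 19.7, 'mean', [587.0, -121.8, 157.0], 'long ang', 83.8] 
red [70, 608.3, -234.1, 9.3, 20.4, 6.8, 'mean', [609.7, -235.1, 231.6], 'long ang', 93.4] 
cream [24, 432.5, 74.0, 8.9, 20.1, 8.4, 'mean', [433.8, 73.0, 117.0], 'long ang', 89.9]
```

Request:
{"fn": "apply_moves", "kwargs": {
  "deltas": [
    [-0.05,0,-4,0],
    [-0.05,0,-8,0],
    [-0.05,0,-12,0],
    [-0.05,0,-15,0],
    [-0.05,0,-18,0],
    [-0.05,0,-19.6,0],
    [-0.05,0,-19.6,0],
    [-0.05,0,-19.6,0],
    [-0.05,0,-19.6,0]
  ]
}}

```text
time: 54.05
eef_pos: [435.7, 73.2, 94.8]
tcp_rot: [3.136, 0.192, 0.003]
wrist_force: [-0.0, -0.0, 0.4]
opening: 0.529
gripper_force: 0.0
```

Request:
{"fn": "apply_moves", "kwargs": {
  "deltas": [
    [0,0,0,0],
    [0,0,0,0],
    [0,0,0,0],
    [0,0,0,0],
    [0,0,0,0],
    [0,0,0,0]
  ],
  "gripper": 1
}}

```text
time: 54.65
eef_pos: [435.3, 74.1, 94.4]
tcp_rot: [-3.135, -0.193, -0.004]
wrist_force: [-0.6, 1.8, 6.3]
opening: 0.226
gripper_force: 25.9
```

Request:
{"fn": "apply_moves", "kwargs": {
  "deltas": [
    [0,0,1,0],
    [0,0,3,3],
    [0,0,6,3],
    [0,0,9,3],
    [0,0,12,3],
    [0,0,14,3],
    [1,-2,14.1,3],
    [3,-4.5,14.1,3],
    [5,-7,14.1,3],
    [5.5,-8.3,14.1,3],
    [5.5,-8.3,14.1,3],
    [5.5,-8.3,14.1,3],
    [5.5,-8.3,14.1,3]
  ]
}}

```text
time: 55.95
eef_pos: [488.8, -8.5, 234.3]
tcp_rot: [-3.129, -0.276, 0.001]
wrist_force: [-0.2, 0.1, -1.9]
opening: 0.23
gripper_force: 25.2
```

Request:
{"fn": "apply_moves", "kwargs": {
  "deltas": [
    [1.5,0.26,0,0],
    [3,0.52,0,0],
    [4.5,0.78,0,0],
    [6,1.04,0,0],
    [7.2,1.24,0,0],
    [7.9,1.37,0,0],
    [7.9,1.37,0,0],
    [7.9,1.37,0,0]
  ]
}}

```text
time: 56.75
eef_pos: [567.8, 4.8, 234.2]
tcp_rot: [-3.129, -0.276, 0.001]
wrist_force: [-0.0, 0.7, -0.4]
opening: 0.226
gripper_force: 25.2
```

Request:
{"fn": "apply_moves", "kwargs": {
  "deltas": [
    [0,0,-0.5,0],
    [0,0,-1,0],
    [0,0,-1.5,0],
    [0,0,-1.9,0],
    [0,0,-2.1,0],
    [0,0,-2.3,0],
    [0,0,-2.4,0],
    [0,0,-2.5,0],
    [0,0,-2.5,0]
  ]
}}

```text
time: 57.65
eef_pos: [568.6, 4.4, 210.3]
tcp_rot: [3.129, 0.275, 0.001]
wrist_force: [-2.6, 0.4, 5.2]
opening: 0.228
gripper_force: 25.9
```

Request:
{"fn": "apply_moves", "kwargs": {
  "deltas": [
    [0,0,0,0],
    [0,0,0,0],
    [0,0,0,0],
    [0,0,0,0],
    [0,0,0,0],
    [0,0,2,0],
    [0,0,5,0],
    [0,0,9,0],
    [-4,0,11,0],
    [-8,4,11,0],
    [-12,8,11,0],
    [-14,8,11,0],
    [-14,8,11,0],
    [-14,8,11,0]
  ],
  "gripper": 4.5
}}

```text
time: 59.05
eef_pos: [428.4, 84.6, 319.8]
tcp_rot: [3.129, 0.276, 0.003]
wrist_force: [-0.4, -0.2, -0.2]
opening: 0.528
gripper_force: 0.0
```

Run:
```python
from h import *
for n in("top","scene"):
    c=bot.camera(n);P=cloud(c)
    for k,(x,y) in dict(r=(610,-232),b=(589,-113),c=(569,5)).items(): print(n,k,'tab',rect(P,222,245,x,y,35),'\n   drum',rect(P,112,165,x,y,40))
    print('tool',rect(P,181,192,439,-315,40))
save(c,'final',k=1.5)
```

```text
top r tab [45, 610.0, -233.5, 8.6, 20.8, 6.6, 'mean', [609.0, -232.7, 233.5], 'long ang', 96.8] 
   drum [295, 607.6, -228.5, 56.8, 52.2, 49.8, 'mean', [602.2, -223.6, 152.4], 'long ang', 37.9]
top b tab [38, 588.8, -115.1, 8.2, 19.7, 8.0, 'mean', [588.4, -114.7, 234.3], 'long ang', 96.5] 
   drum [281, 588.2, -113.2, 56.5, 57.3, 47.9, 'mean', [581.0, -108.3, 155.0], 'long ang', 52.8]
top c tab [40, 569.6, 2.2, 9.3, 19.9, 3.5, 'mean', [568.6, 1.6, 234.1], 'long ang', 98.0] 
   drum [158, 568.3, -5.8, 34.7, 57.6, 89.8, 'mean', [559.6, -6.1, 156.8], 'long ang', 164.1]
tool [63, 438.4, -316.6, 19.1, 20.3, 18.5, 'mean', [438.2, -316.3, 186.2], 'long ang', 136.7]
scene r tab [71, 608.2, -234.5, 10.4, 20.5, 10.0, 'mean', [609.7, -235.1, 231.8], 'long ang', 93.2] 
   drum [332, 608.1, -232.7, 55.3, 54.1, 63.2, 'mean', [608.6, -239.1, 158.0], 'long ang', 82.8]
scene b tab [55, 587.8, -116.1, 8.6, 20.5, 9.1, 'mean', [588.8, -116.9, 231.6], 'long ang', 91.5] 
   drum [309, 588.8, -117.3, 57.4, 50.4, 18.4, 'mean', [587.1, -121.4, 156.8], 'long ang', 80.0]
scene c tab [45, 568.5, 2.0, 7.3, 20.7, 12.6, 'mean', [569.1, 0.6, 231.6], 'long ang', 96.7] 
   drum [279, 564.5, 4.8, 57.8, 54.4, 70.1, 'mean', [565.4, -3.2, 156.4], 'long ang', 89.5]
tool [66, 437.8, -317.4, 18.7, 19.9, 17.7, 'mean', [438.8, -317.7, 185.5], 'long ang', 107.8]
```

View pics/final.png

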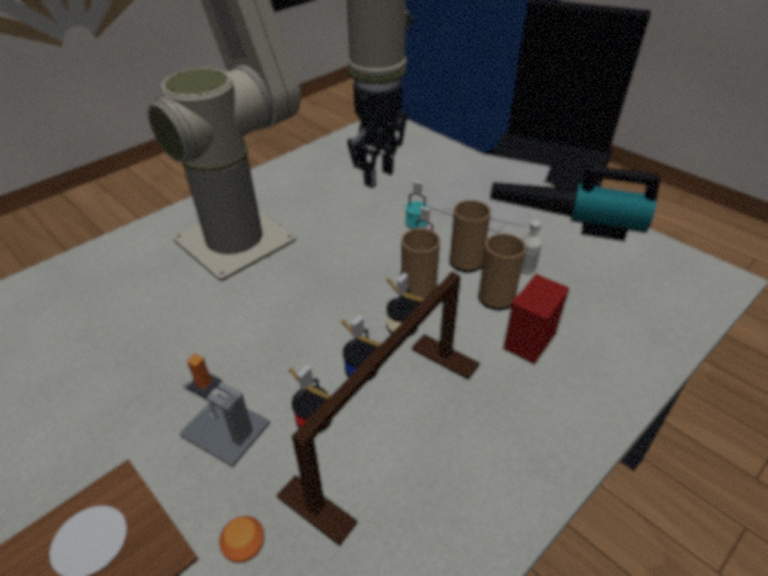

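The scene view shows all three lanterns hanging upright with their tabs at (305,378), (357,327) and (402,283). The tool is in its fork at (200,372), and the bystanders have not moved.

```bash
python3 -c "
from bench import bot
print(bot.sign_off())"
```

```text
the job is handed in; nothing more can be done
None
```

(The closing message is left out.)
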